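# Pop an inlaid copper pot out of its setting nest and catch it with the other finger

### The job

Press the red thumb key of the setting nest fully down with one fingertip, so that the stop drops and the spring ejector pops the little copper pot out, and have the other finger of the same hand waiting in the slide a finger's breadth beyond the stop, to catch the pot before it runs away down into the tray: its inlay is still soft. Do not grip or lift the pot, and leave everything around the nest as it stands. Finish holding: the key still down under the one finger and the pot standing still on the slide, resting against the other.

Things in the scene. Friction and masses are not known exactly. Their poses are not given: they have to be found in the camera images.
- key_top (a point): Centre of the upper face of the red thumb key, a level pad 30 mm along the slide by 28 mm across, beside the slide. It goes straight down as the key is pressed. Its centre lies at y = -50 mm of stop_line, 13 mm higher than it with the key up, 1 mm lower with the key at its bottom. Within 20 mm of its edges only the slide's rail stands higher than the pressed pad.
- key (a joint): How far the red key is pressed straight down, in m: 0 up (spring force about 2.7 N), 0.014 at its bottom stop (about 5.8 N). It springs back when let go. A steel stop blade moves with it: 8 mm above the slide with the key up, out of the pot's way once the key is about 9 mm down; the spring ejector then pushes the pot out at once.
- stop_line (a point): Point on the slide's surface, on its centre line, at the stop blade, 60 mm above the bench. x axis: down the slide (18 degrees below level). y: level, across; the key is on the -y side. z: square to the surface. The slide is a slippery white channel 46 mm wide between two rails 6 mm thick and 10 mm high; it runs straight from x = -60 mm to x = +100 mm and a freed pot always runs down it.
- pot_mid (a point): Round lidded copper pot with a turquoise band: 44 mm across, straight sides 24 mm high, 52 mm high to the tip of its finial, 0.1 to 0.2 kg. The point is on its axis, 12 mm above its underside; z points up along the pot. At the start it stands on the slide between ejector and stop, centre at x = -24 mm of stop_line. The ejector pushes it with about 3 N for 14 mm; then it slides by its weight.
- glue_mid (a point): Bystander: white glue bottle with an orange cap, 48 mm across and 130 mm high, standing on the bench; the point is half-way up.
- bowl_mid (a point): Bystander: footed copper bowl with a turquoise band, 84 mm across and 70 mm high, standing on the bench; the point is on its axis, 35 mm up.
- hammer_grip (a point): Bystander: small hammer, 190 mm long, lying on the bench; the point is on its handle.
- done_mid (a point): Bystander: a finished pot, like the one in the nest, standing in the tray below the end of the slide; the point is on its axis, 12 mm above its underside.
- slide_end (a point): Point on the slide's surface, on its centre line, at the open lower end, 100 mm down the slide from stop_line; same axes. Beyond it, lower down, is a wooden tray with a cork floor (110 by 100 mm, 20 mm high) that the slide empties into.
- ejector (a point): Centre of the aluminium block that carries the brass-bodied spring ejector, at the upper end of the slide; same axes as stop_line, x = -73 mm there. The block and brass body span x = -100 to -60 mm and reach 28 mm above the slide's surface: the highest part of the nest.
There are look-alikes about, which are no part of the job. What is shaped like the part that bears pot_mid but white or yellow is not meant.

How it is judged:
By the outcome, as a careful person would: the job done as asked, in the order asked, and still so for the second after the job is handed in, while the arm keeps its last pose, push and grip.
It also fails if it takes over 32 s, if anything falls off the work surface, if the arm or the gripper's body presses on something with over 40 N, if the wrist force passes 120 N, or if a joint passes its speed limit or range.

### The arm

A 7-joint arm with a two-finger parallel gripper is mounted at the origin on the work surface. World frame = base frame: x ahead of the robot, y to its left, z up, the work surface at z = 0. Lengths are in m, angles in rad, forces in N, time in s.
With the tool pointing down it reaches from about 0.425 to 0.925 m from the base axis. Payload 6.8 kg.
Tool frame: the origin (TCP) lies at the centre of the arm's flange, where the gripper is bolted on; the fingertips stand 173 mm ahead of it and the grasp point (between the pads) lies 155 mm ahead of it (r.hold_point_z is the distance from the TCP to the grasp point, in m); z points along the fingers, x is the direction in which the jaws open and shut, and the axes are right-handed (so a half turn about z gives the same grasp; the last joint's range is limited). The gripper opens to 85 mm and grips with 20 to 120 N. Pads are 22 mm wide; open, the fingers measure 114 mm over their backs; the gripper's body (76 mm by 85 mm) begins 54 mm behind the grasp point. The pads swing forward as they close: fully open they stand 13 mm farther back than shut.
Start: joints at [1.098, 0.477, 0.022, 1.555, -0.011, 1.109, -0.083], TCP at [0.241, -0.631, 0.405] pointing down, gripper open.
Joint ranges: [-2.96, 2.96], [-0.34, 2.1], [-1.41, 1.46], [0.24, 2.44], [-1.37, 4.51], [0.17, 1.92], [-2.96, 2.96]. Speed limits (rad/s): [2.39, 2.39, 3.14, 3.14, 3.14, 3.14, 3.14].

### API

Orientations are given as a rotation vector (axis times angle).
In Python, from bench import r gives the robot as it stands.
- The arm moves only by the tool apply_moves, never from a script. Its arguments are lists of equal length, an entry for each row: "dp": the shift along the tool's x, y, z scaled (see below), a list of three; "twist": the turn, a rotation vector about the tool's x, y, z scaled (see below), a list of three; "jaw": the closure in counts, from 0 (fully open) to 255 (shut). In form: {"dp": [[x, y, z], ...], "twist": [[rx, ry, rz], ...], "jaw": [jaw, ...]}. A call has 1 to 20 rows; each row shifts and turns the pose as measured when the row begins, along the tool's axes as they then stand; what a row does not reach is not made up. The controller multiplies each number of a shift by 12 cm and each number of a turn by 120 degrees. A row lasts 1/10 s, in which the tool goes at most 50 mm and 8.59 degrees, less where a joint would pass 70% of its speed; a pose out of reach is approached as far as the arm can. A call with a number of a shift or a turn outside -1 to 1 is refused whole. A call with a gripper value outside its range is refused whole. The fingers move at their own pace and stop on an object; "grip_force" is the grip in N (left out, the last holds). Time passes only in rows, so rows that do not move let the fingers close. It gives the time, the measured TCP pose, the force and the opening at its end, in the units of the state.
- r.get_obs(): the state, without advancing time (a new reading comes with each control period).
- r.grab_frame(name): name is "side" or "top"; returns a dict with "color" (400x640x3 uint8, red, green, blue), "z_map" (400x640 float32, m along the optical axis (not along the pixel's ray), 0 where there is no reading), "intrinsics" (3x3 intrinsics, pixels), "R" (3x3) and "t" (3): a world point X has camera coordinates R X + t. Camera axes: x right, y down, z forward; pixel columns grow to the right and rows downward; lengths in m; the calibration is good to about 2 mm. A picture is of the moment at which its call begins.
- r.hand_in(): hands the job in, once; it reports no verdict.
The state is a dict: "clock": time; "joints": joint angles; "qvel": joint speeds; "tau": joint torques, N m; "tcp_pos": TCP position; "orientation": TCP orientation; "contact_force": force on the tool from outside, world axes, zero at the start; "moment": the same for the moment, N m; "grip_width": finger opening in m.
Only numpy, scipy, OpenCV 4.12 (cv2) and the standard library are available. Lean on these libraries where they do the work, as an engineer would, in place of code of your own. Each camera call takes 0.05 s, during which the arm holds its last target.

## Working session

There is one attempt and no reset: what is moved stays moved. The work goes in short steps, Python scripts to look and compute and a tool call to move; the robot and the scene stay as the last step left them, time stands still between calls to the robot, and variables do not carry over. Pictures are saved under pics/ and viewed, and the job is handed in when it is done.

Besides the shell and the picture viewer there is one more tool, called after "Call:" as name(argument=value, ...) on one line, values as JSON. apply_moves: Moves the arm, as the interface text tells. Shifts and turns lie within -1 to 1; 1 stands for 12 cm of shift or 120 degrees of turn. Its arguments: {"type":"object","properties":{"dp":{"type":"array"},"twist":{"type":"array"},"jaw":{"type":"array"},"grip_force":{"type":"number"}},"required":["dp","twist","jaw"]}

```bash
mkdir -p pics; ls; python3 - <<'E'
from bench import r
import cv2,numpy as np,pickle
o=r.get_obs();print({k:np.round(v,4) for k,v in o.items()},r.hold_point_z)
for n in("side","top"):
    f=r.grab_frame(n);pickle.dump(f,open(n+'0.pkl','wb'))
    cv2.imwrite(f'pics/{n}0.png',f['color'][:,:,::-1]);print(n,f['intrinsics'],f['R'],f['t'])
E
```

```text
pics
{'clock': np.float64(0.0), 'joints': array([ 1.0979,  0.4778,  0.0224,  1.5565, -0.0115,  1.1093, -0.0831]), 'qvel': array([-0.0007,  0.0003, -0.0001,  0.001 ,  0.0013,  0.0005, -0.0001]), 'tau': array([-0.00000e+00, -5.96456e+01,  1.60790e+00, -2.81200e+01,
        1.25000e-02,  9.40000e-03,  0.00000e+00]), 'tcp_pos': array([ 0.2407, -0.6303,  0.4037]), 'orientation': array([-2.5868,  1.7811,  0.0026]), 'contact_force': array([-0.3811, -0.2449,  0.1796]), 'moment': array([ 0.0238, -0.0096, -0.0447]), 'grip_width': np.float64(0.0853)} 0.1547
side [[408.54699274   0.         322.14938934]
 [  0.         408.54699274 202.27085756]
 [  0.           0.           1.        ]] [[ 0.98355853 -0.18032675 -0.00974101]
 [-0.12028709 -0.6139417  -0.78013243]
 [ 0.13469833  0.76847762 -0.62553857]] [-0.59377406  0.17512074  0.8188145 ]
top [[367.12842191   0.         319.51315427]
 [  0.         367.12842191 203.43044684]
 [  0.           0.           1.        ]] [[-0.02165857 -0.99974355  0.00661355]
 [-0.99891848  0.02136752 -0.04129528]
 [ 0.04114338 -0.0075008  -0.9991251 ]] [0.08012164 0.6003643  0.73833398]
```

View pics/side0.png

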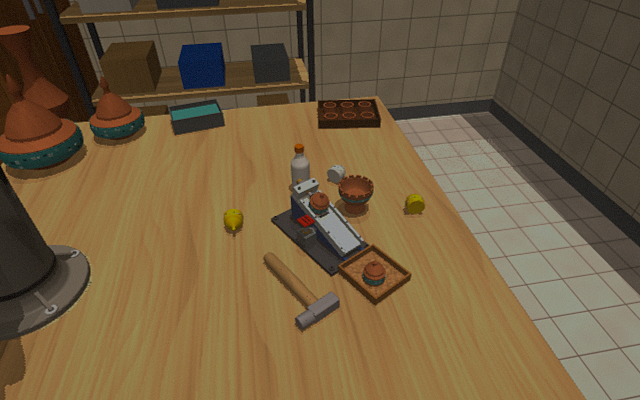

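View pics/top0.png

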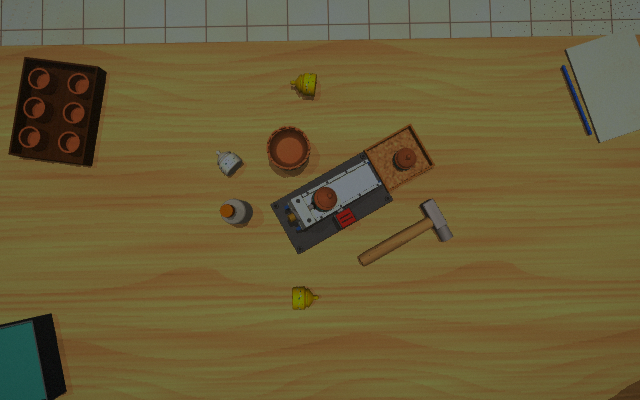

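The nest pot is at top (325,199) and side (319,203). The copper pot at top (404,158) stands in the tray and is the finished one. The white one (228,161) and yellow ones (305,84), (304,298) are lying look-alikes. The one in the nest, between ejector and red key, fits. I'll confirm it in an enlarged crop.

```bash
cat > h.py <<'E'
import numpy as np,pickle,cv2
def load(n):return pickle.load(open(n+'.pkl','rb'))
def world(f,u,v,z=None):
    # z: depth
    K=f['intrinsics'];p=np.stack([(u-K[0,2])/K[0,0]*z,(v-K[1,2])/K[1,1]*z,z],-1)
    return (p-f['t'])@f['R']
def cloud(f):
    v,u=np.mgrid[0:400,0:640];return world(f,u.astype(float),v.astype(float),f['z_map'].astype(float))
def ray(f,u,v,h):
    K=f['intrinsics'];d=f['R'].T@np.array([(u-K[0,2])/K[0,0],(v-K[1,2])/K[1,1],1]);c=-f['R'].T@f['t']
    return c+d*(h-c[2])/d[2]
def proj(f,X):
    c=f['R']@np.asarray(X)+f['t'];p=f['intrinsics']@c;return p[:2]/p[2]
E
python3 - <<'E'
from h import *
f=load('top0');g=load('side0')
a=cv2.resize(f['color'][115:260,230:450],None,fx=3,fy=3,interpolation=2)
b=cv2.resize(g['color'][140:305,220:420],None,fx=3.3,fy=3.3,interpolation=2)
cv2.imwrite('pics/ctop.png',a[:,:,::-1]);cv2.imwrite('pics/cside.png',b[:,:,::-1])
for n,f in(('top',f),('side',g)):
    hsv=cv2.cvtColor(f['color'],cv2.COLOR_RGB2HSV);P=cloud(f)
    H,S,V=[hsv[...,i].astype(int) for i in range(3)]
    m=((H<5)|(H>174))&(S>190)&(V>90)&(f['z_map']>0)
    k,l,st,c=cv2.connectedComponentsWithStats(m.astype(np.uint8))
    for i in range(1,k):
        if st[i,4]>15:
            q=P[l==i];print(n,'red',st[i],c[i],np.median(q,0),q.min(0),q.max(0))
    w=(S<40)&(V>110)&(f['z_map']>0)
    R=np.zeros_like(w); 
    if n=='top':R[140:240,270:400]=1
    else:R[175:262,285:375]=1
    m2=w&R;q=P[m2];print(n,'white',m2.sum(),q.mean(0));
    q=q[(q[:,2]>.02)&(q[:,2]<.09)]
    # plane
    A=np.c_[q[:,:2],np.ones(len(q))]
    for _ in range(8):
        s=np.linalg.lstsq(A,q[:,2],rcond=None)[0];e=q[:,2]-A@s;k=abs(e)<.004;A=A[k];q=q[k]
    print('plane',s,'tilt',np.degrees(np.arctan(np.hypot(*s[:2]))),'dir',np.degrees(np.arctan2(-s[1],-s[0])),len(q))
    mm=np.zeros((400,640),np.uint8);mm[m2]=255
    cn=max(cv2.findContours(mm,0,2)[0],key=cv2.contourArea);print(cv2.minAreaRect(cn),cv2.boxPoints(cv2.minAreaRect(cn)))
E
```

```text
top red [336 208  20  20 175] [345.38857143 217.36571429] [0.57282304 0.02013613 0.07290487] [0.5542757  0.00153861 0.0702641 ] [0.58975555 0.03717865 0.07591251]
top white 1761 [0.62388163 0.02829502 0.06086295]
plane [-0.1585882   0.28597214  0.14554866] tilt 18.10784648877002 dir -60.989080449706854 996
((336.3065490722656, 192.68798828125), (31.183292388916016, 87.24755096435547), 62.140350341796875) [[290.45288 199.2892 ]
 [367.588   158.51778]
 [382.16022 186.08678]
 [305.0251  226.8582 ]]
side red [297 215  18  12  93] [305.58064516 220.40860215] [0.57206289 0.01825116 0.07205064] [0.55458681 0.00157272 0.06926541] [0.58946019 0.03735647 0.07401645]
side white 1146 [0.62847199 0.02288459 0.05725996]
plane [-0.18049659  0.26721496  0.15900859] tilt 17.872628758320737 dir -55.96202208981765 616
((337.2471008300781, 230.78823852539062), (48.3754997253418, 18.439088821411133), 49.398704528808594) [[314.50592 218.42352]
 [328.50592 206.42352]
 [359.98828 243.15295]
 [345.98828 255.15295]]
```

```bash
sleep 1
```

```text
(no output)
```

View pics/ctop.png

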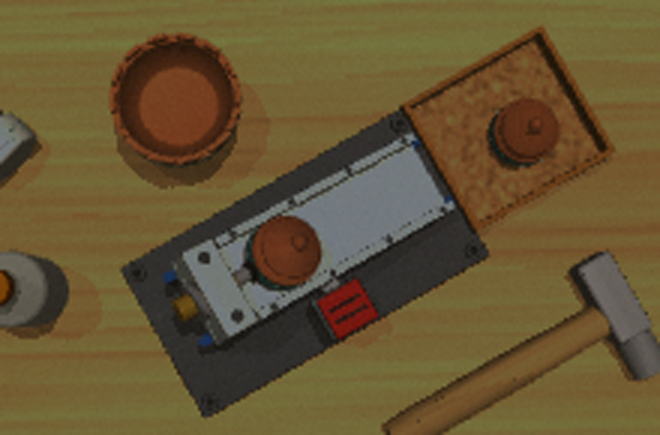

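View pics/cside.png

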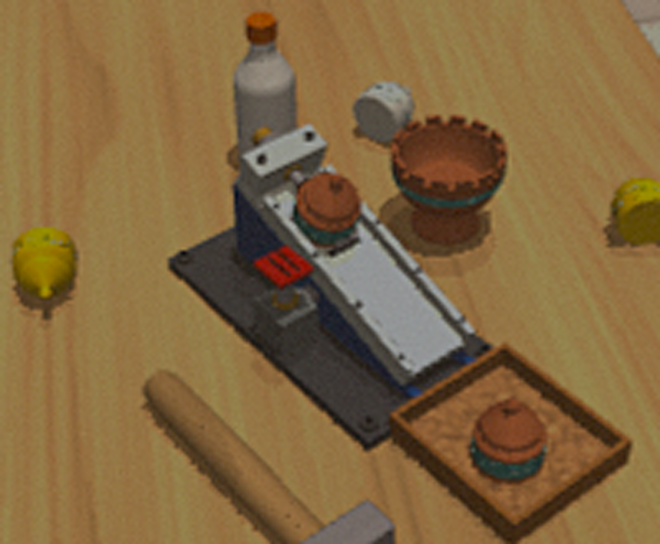

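Confirmed: the copper pot with the turquoise band in the nest (crop 285,252; top 325,199) is the target. Next, the slide axis.

```bash
python3 - <<'E'
from h import *
f=load('top0');g=load('side0')
for n,f in(('top',f),('side',g)):
    hsv=cv2.cvtColor(f['color'],cv2.COLOR_RGB2HSV);P=cloud(f)
    H,S,V=[hsv[...,i].astype(int) for i in range(3)]
    Z=P[...,2]
    near=(np.hypot(P[...,0]-.62,P[...,1]-.03)<.16)&(f['z_map']>0)
    dark=near&(V<85)&(S<60)&(Z<.03)&(Z>.003)
    q=P[dark];print(n,'plate n',len(q),'z',np.median(q[:,2]))
    k,l,st,c=cv2.connectedComponentsWithStats(dark.astype(np.uint8));i=1+np.argmax(st[1:,4]);q=P[l==i]
    rect=cv2.minAreaRect((q[:,:2]*1000).astype(np.float32));print('plate',rect)
    m=near&((H<6)|(H>173))&(S>180)&(V>80)&(Z>.06)
    print('red',cv2.minAreaRect((P[m][:,:2]*1000).astype(np.float32)),np.median(P[m][:,2]))
    w=near&(S<50)&(V>100)&(Z>.025)&(Z<.13)
    k,l,st,c=cv2.connectedComponentsWithStats(w.astype(np.uint8));i=1+np.argmax(st[1:,4]);q=P[l==i]
    print('white',cv2.minAreaRect((q[:,:2]*1000).astype(np.float32)))
    phi=np.radians(-62)
    for ph in (-60,-61,-62,-63,-64):
        d=np.array([np.cos(np.radians(ph)),np.sin(np.radians(ph))]);e=np.array([-d[1],d[0]]);
        y=q[:,:2]@e;x=q[:,:2]@d;print(ph,np.percentile(y,[2,98]),np.ptp(np.percentile(y,[2,98])),np.percentile(x,[1,99]))
E
```

```text
top plate n 2854 z 0.009937411553900315
plate ((604.1786499023438, 44.103477478027344), (116.6427230834961, 221.09536743164062), 28.533689498901367)
red ((571.9718017578125, 19.6696834564209), (26.56619644165039, 28.6821231842041), 28.31820297241211) 0.07289594691001347
white ((621.697021484375, 32.78132629394531), (56.859336853027344, 168.26588439941406), 28.593000411987305)
-60 [0.52713783 0.58254067] 0.05540283733491114 [0.19930925 0.3633265 ]
-61 [0.53218362 0.58721802] 0.055034401848963244 [0.18966491 0.3537074 ]
-62 [0.53677908 0.59173888] 0.05495980445581117 [0.17976796 0.34409467]
-63 [0.54096018 0.59646461] 0.055504434714220396 [0.1699386  0.33406195]
-64 [0.54471768 0.60108628] 0.056368603595731925 [0.15998701 0.3242829 ]
side plate n 1261 z 0.00974021089391852
plate ((575.4133911132812, 27.552146911621094), (57.73917007446289, 226.19886779785156), 26.283842086791992)
red ((572.2107543945312, 20.313831329345703), (27.639188766479492, 30.213266372680664), 27.08984375) 0.07209211183529889
white ((634.7613525390625, 5.7027587890625), (54.07780838012695, 108.8460693359375), 28.464740753173828)
-60 [0.52668761 0.57705506] 0.05036745666880049 [0.26808665 0.36353629]
-61 [0.53229999 0.58223785] 0.049937862391857823 [0.25808777 0.35365267]
-62 [0.53757347 0.58765153] 0.050078067018158645 [0.24793726 0.34400923]
-63 [0.54257694 0.59311861] 0.050541670875855815 [0.23771123 0.33426397]
-64 [0.54729191 0.59788307] 0.050591162012484925 [0.22741279 0.32441148]
```

Call:
apply_moves(dp=[[-0.12,-0.15,0],[-0.24,-0.29,0],[-0.24,-0.29,0],[-0.24,-0.29,0],[-0.24,-0.29,0],[-0.24,-0.29,0],[-0.24,-0.29,0],[-0.24,-0.29,0],[-0.24,-0.29,0],[-0.24,-0.29,0],[-0.24,-0.29,0],[-0.24,-0.29,0],[-0.24,-0.29,0],[-0.24,-0.29,0],[-0.24,-0.29,0],[-0.12,-0.15,0],[0,0,0]], twist=[[0,0,0],[0,0,-0.06],[0,0,0],[0,0,0],[0,0,0],[0,0,0],[0,0,0],[0,0,0],[0,0,0],[0,0,0],[0,0,0],[0,0,0],[0,0,0],[0,0,0],[0,0,0],[0,0,0],[0,0,0]], jaw=[117,117,117,117,117,117,117,117,117,117,117,117,117,117,117,117,117], grip_force=30)

```text
clock: 1.8
tcp_pos: [0.5102, 0.0191, 0.3983]
orientation: [-2.696, 1.613, 0.014]
contact_force: [-0.7, 0.3, 0.4]
grip_width: 0.0464
```

Call:
apply_moves(dp=[[0,0,0],[0,0,0],[0,0,0],[0,0,0],[0,0,0],[0,0,0],[0,0,0],[0,0,0]], twist=[[0,0,-0.067],[0,0,-0.067],[0,0,-0.067],[0,0,-0.067],[0,0,-0.067],[0,0,-0.067],[0,0,-0.067],[0,0,0]], jaw=[117,117,117,117,117,117,117,117])

```text
clock: 2.6
tcp_pos: [0.5071, 0.0117, 0.3952]
orientation: [3.139, -0.1, -0.025]
contact_force: [0.2, -0.2, -0.3]
grip_width: 0.046
```

```bash
cat > st.py <<'E'
from bench import r
from h import *
from scipy.spatial.transform import Rotation as Ro
d=np.array([.4756,-.8796,0]);e=np.array([.8796,.4756,0]);A=np.array([.5734,.0171,0]);B=np.array([.6336,.0110,0])
def go(depth_z=None):
    o=r.get_obs();R=Ro.from_rotvec(o['orientation']).as_matrix();t=o['tcp_pos'];print('clock',o['clock'],'w',o['grip_width'],'F',np.round(o['contact_force'],2))
    print('tool axes',np.round(R.T,4).tolist());tip=t+R[:,2]*.173;print('tcp',np.round(t,4),'tip(173)',np.round(tip,4))
    g=Ro.from_euler('z',np.arctan2(B[1]-A[1],B[0]-A[0])).as_matrix()@np.diag([1,-1,-1]);print('twist needed /120deg',np.round(np.degrees(Ro.from_matrix(R.T@g).as_rotvec())/120,4))
    M=(A+B)/2;D=M-tip;D[2]=0;print('shift to M in tool (units)',np.round(R.T@D/.12,4))
    hw=(o['grip_width']+.0145)/2
    for s,n in((-1,'A'),(1,'B')):
        p=tip+R[:,0]*s*hw-np.array([.616,.0435,.06]);print(n,'rel stop X,y,z mm',np.round([p@d*1e3,p@e*1e3,p[2]*1e3],1))
E
python3 -c "
from st import *
go()"
```

```text
clock 2.6 w 0.045963497168913146 F [ 0.17 -0.15 -0.27]
tool axes [[0.9979, -0.0635, -0.0159], [-0.0635, -0.998, 0.0013], [-0.0159, -0.0002, -0.9999]]
tcp [0.5071 0.0117 0.3952] tip(173) [0.5043 0.0116 0.2222]
twist needed /120deg [0.0007 0.0076 0.0179]
shift to M in tool (units) [ 0.8236 -0.0725 -0.0132]
A rel stop X,y,z mm [ -41.1 -139.   162.7]
B rel stop X,y,z mm [ -9.1 -87.8 161.7]
```

Call:
apply_moves(dp=[[0.28,-0.025,0],[0.28,-0.025,0],[0.28,-0.025,0],[0,0,0.2],[0,0,0.25],[0,0,0.2],[0,0,0]], twist=[[0,0.008,0.018],[0,0,0],[0,0,0],[0,0,0],[0,0,0],[0,0,0],[0,0,0]], jaw=[117,117,117,117,117,117,117])

```text
clock: 3.3
tcp_pos: [0.6105, 0.0031, 0.3127]
orientation: [3.126, -0.22, -0.001]
contact_force: [-0.1, -0.0, -0.2]
grip_width: 0.0459
```

```bash
python3 - <<'E'
from st import *
go()
for n in("side","top"):
    f=r.grab_frame(n);pickle.dump(f,open(n+'1.pkl','wb'))
    c=f['color'][100:260,220:420] if n=='side' else f['color'][115:260,230:430]
    cv2.imwrite(f'pics/{n}1.png',cv2.resize(c,None,fx=3.5,fy=3.5,interpolation=2)[:,:,::-1])
E
```

```text
clock 3.3 w 0.045940221626224687 F [-0.05 -0.04 -0.21]
tool axes [[0.9902, -0.1399, 0.0001], [-0.1399, -0.9901, 0.0078], [-0.001, -0.0077, -1.0]]
tcp [0.6105 0.0031 0.3127] tip(173) [0.6104 0.0018 0.1398]
twist needed /120deg [ 0.0037  0.     -0.0188]
shift to M in tool (units) [-0.071  -0.0935 -0.0007]
A rel stop X,y,z mm [ 16.1 -49.1  79.8]
B rel stop X,y,z mm [52.  -0.5 79.8]
```

View pics/side1.png

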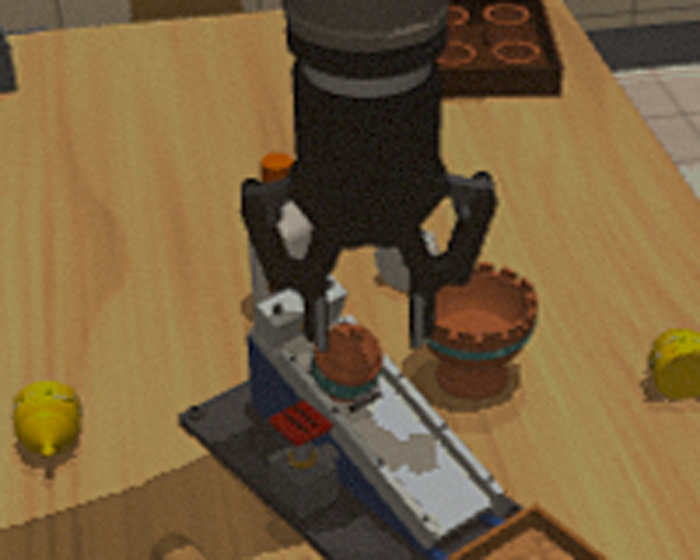

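View pics/top1.png

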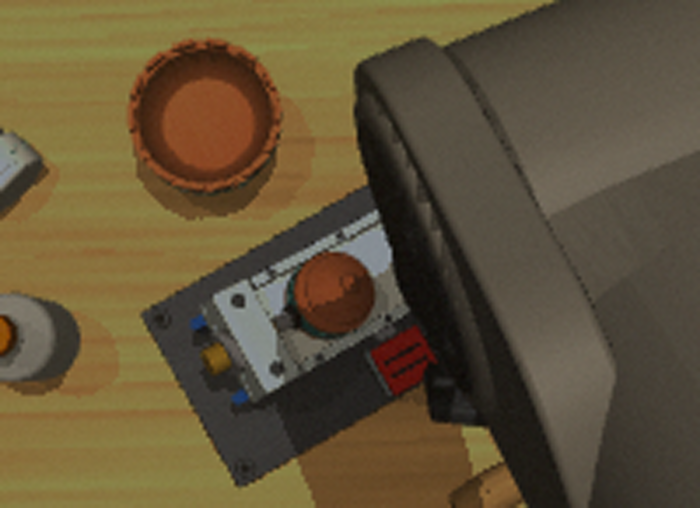

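```bash
python3 - <<'E'
from st import *
f=load('side1');o=r.get_obs();R=Ro.from_rotvec(o['orientation']).as_matrix();t=o['tcp_pos']
P=cloud(f)
for L in(.160,.173):
  for s in(-1,1):
    for off in(0,.007,.0145):
      p=t+R[:,2]*L+R[:,0]*s*(.02297+off);q=proj(f,p);print(L,s,off,q,((q-[220,100])*3.5).round(0))
c=cv2.resize(f['color'][160:210,290:360],None,fx=11,fy=11,interpolation=0)
c=np.clip(c.astype(float)*2,0,255).astype(np.uint8)
cv2.imwrite('pics/tips.png',c[:,:,::-1])
for v in (185,190,195):
  print(v,[(u,np.round((P[v,u]-t)@R,3).tolist()) for u in range(302,350,2) if 0.05<((P[v,u]-t)@R)[2]<.19 and abs(((P[v,u]-t)@R)[1])<.03])
E
```

```text
0.16 -1 0 [313.89797034 191.60849291] [329. 321.]
0.16 -1 0.007 [310.3464345  191.74227522] [316. 321.]
0.16 -1 0.0145 [306.53959449 191.88567454] [303. 322.]
0.16 1 0 [337.16995967 190.7318636 ] [410. 318.]
0.16 1 0.007 [340.71046338 190.59849686] [422. 317.]
0.16 1 0.0145 [344.50224576 190.45566474] [436. 317.]
0.173 -1 0 [314.0799834  196.83588736] [329. 339.]
0.173 -1 0.007 [310.56373009 196.96940747] [317. 339.]
0.173 -1 0.0145 [306.79472486 197.11252515] [304. 340.]
0.173 1 0 [337.12113393 195.96096259] [410. 336.]
0.173 1 0.007 [340.62657284 195.82785312] [422. 335.]
0.173 1 0.0145 [344.38081762 195.68529593] [435. 335.]
185 [(308, [-0.034, 0.011, 0.135]), (310, [-0.03, 0.013, 0.134]), (312, [-0.026, 0.009, 0.138]), (338, [0.024, 0.011, 0.138]), (340, [0.027, 0.014, 0.136]), (342, [0.032, 0.007, 0.141]), (344, [0.035, 0.008, 0.141])]
190 [(308, [-0.034, 0.006, 0.151]), (310, [-0.03, 0.007, 0.151]), (312, [-0.027, 0.011, 0.148]), (338, [0.024, 0.011, 0.15]), (340, [0.028, 0.011, 0.15]), (342, [0.032, 0.008, 0.153]), (344, [0.036, 0.008, 0.153])]
195 [(308, [-0.035, 0.009, 0.161]), (310, [-0.031, 0.007, 0.162]), (312, [-0.027, 0.011, 0.16]), (338, [0.024, 0.01, 0.163]), (340, [0.028, 0.011, 0.163]), (342, [0.032, 0.006, 0.166])]
```

View pics/tips.png

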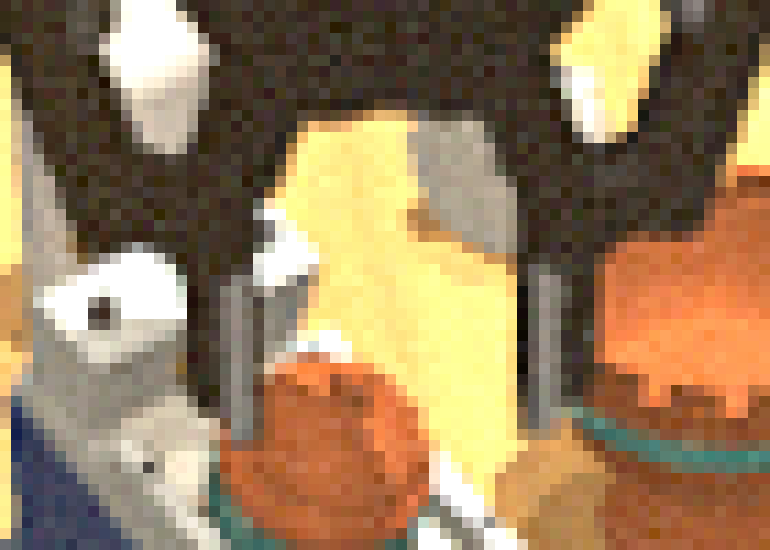

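Call:
apply_moves(dp=[[-0.07,-0.09,0],[0,0,0],[0,0,0]], twist=[[0.004,0,-0.019],[0,0,0],[0,0,0]], jaw=[105,105,105])

```text
clock: 3.7
tcp_pos: [0.6052, 0.0169, 0.3202]
orientation: [-3.135, 0.153, -0.018]
contact_force: [-0.3, -0.1, 0.4]
grip_width: 0.0503
```

```bash
sed -i 's/+.0145)/+.009)/' st.py; python3 -c "
from st import *
go()"
```

```text
clock 3.7 w 0.05034688066839223 F [-0.31 -0.09  0.36]
tool axes [[0.9952, -0.0976, 0.0111], [-0.0976, -0.9952, -0.003], [0.0113, 0.0019, -0.9999]]
tcp [0.6052 0.0169 0.3202] tip(173) [0.6072 0.0172 0.1473]
twist needed /120deg [-0.0014 -0.0053  0.0015]
shift to M in tool (units) [-0.028   0.029  -0.0004]
A rel stop X,y,z mm [  2.4 -44.9  86.9]
B rel stop X,y,z mm [35.5  4.3 87.6]
```

Call:
apply_moves(dp=[[-0.028,0.029,0],[0,0,0],[0,0,0.1],[0,0,0.1],[0,0,0.1],[0,0,0],[0,0,0]], twist=[[-0.001,-0.005,0.001],[0,0,0],[0,0,0],[0,0,0],[0,0,0],[0,0,0],[0,0,0]], jaw=[105,105,105,105,105,105,105])

```text
clock: 4.4
tcp_pos: [0.6012, 0.0131, 0.2814]
orientation: [-3.137, 0.159, -0.001]
contact_force: [-0.0, -0.3, 0.3]
grip_width: 0.05
```

```bash
python3 -c "
from st import *
go()"
```

```text
clock 4.4 w 0.04997350785563781 F [-0.02 -0.29  0.28]
tool axes [[0.9949, -0.101, 0.0004], [-0.101, -0.9949, -0.0003], [0.0004, 0.0002, -1.0]]
tcp [0.6012 0.0131 0.2814] tip(173) [0.6013 0.0131 0.1084]
twist needed /120deg [-0.0001 -0.0002 -0.0001]
shift to M in tool (units) [ 0.0177 -0.0098  0.    ]
A rel stop X,y,z mm [  3.2 -51.8  48.4]
B rel stop X,y,z mm [36.3 -3.  48.4]
```

Call:
apply_moves(dp=[[0.018,-0.01,0],[0,0,0.08],[0,0,0.06],[0,0,0],[0,0,0]], twist=[[0,0,0],[0,0,0],[0,0,0],[0,0,0],[0,0,0]], jaw=[105,105,105,105,105])

```text
clock: 4.9
tcp_pos: [0.604, 0.0144, 0.2633]
orientation: [-3.137, 0.159, -0.001]
contact_force: [0.2, 0.4, -0.2]
grip_width: 0.05
```

```bash
python3 - <<'E'
from st import *
go()
f=r.grab_frame('side');pickle.dump(f,open('side2.pkl','wb'))
c=cv2.resize(f['color'][150:250,270:390],None,fx=6,fy=6,interpolation=2);c=np.clip(c*1.6,0,255).astype(np.uint8)
cv2.imwrite('pics/side2.png',c[:,:,::-1])
E
```

```text
clock 4.9 w 0.050032263144273156 F [ 0.15  0.37 -0.16]
tool axes [[0.9949, -0.1008, 0.0008], [-0.1008, -0.9949, -0.0006], [0.0008, 0.0005, -1.0]]
tcp [0.604  0.0144 0.2633] tip(173) [0.6041 0.0145 0.0903]
twist needed /120deg [-0.0003 -0.0004  0.    ]
shift to M in tool (units) [-0.0048  0.0039 -0.    ]
A rel stop X,y,z mm [  3.3 -48.7  30.2]
B rel stop X,y,z mm [36.5  0.2 30.3]
```

View pics/side2.png

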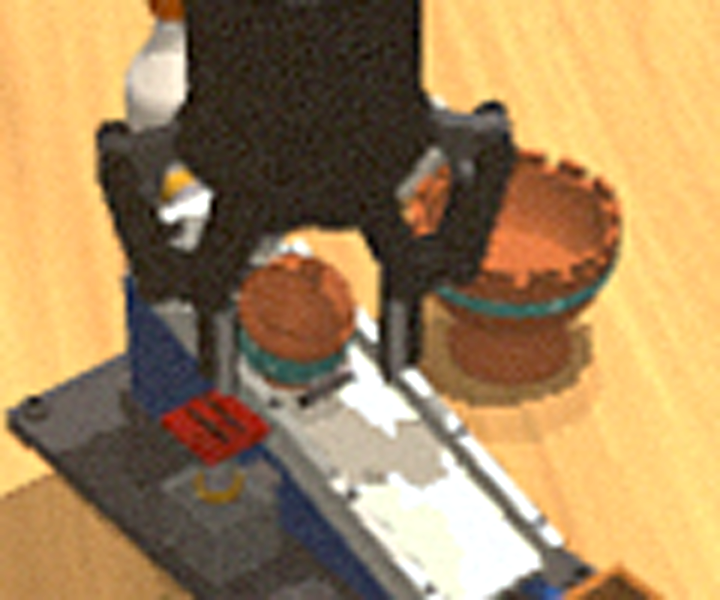

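Call:
apply_moves(dp=[[-0.005,0.004,0.06],[0,0,0.04],[0,0,0],[0,0,0]], twist=[[0,0,0],[0,0,0],[0,0,0],[0,0,0]], jaw=[105,105,105,105])

```text
clock: 5.35
tcp_pos: [0.6033, 0.0138, 0.2506]
orientation: [-3.137, 0.159, -0.002]
contact_force: [-0.5, 0.0, 0.4]
grip_width: 0.05
```

```bash
python3 - <<'E'
from st import *
go()
E
```

```text
clock 5.35 w 0.05001594245518426 F [-0.52  0.04  0.37]
tool axes [[0.9949, -0.101, 0.0013], [-0.101, -0.9949, -0.0005], [0.0014, 0.0004, -1.0]]
tcp [0.6033 0.0138 0.2506] tip(173) [0.6036 0.0139 0.0776]
twist needed /120deg [-0.0002 -0.0006 -0.0001]
shift to M in tool (units) [-0.0007 -0.0015 -0.    ]
A rel stop X,y,z mm [  3.6 -49.4  17.6]
B rel stop X,y,z mm [36.7 -0.6 17.6]
```

Call:
apply_moves(dp=[[0,0,0.04],[0,0,0.04],[0,0,0]], twist=[[0,0,0],[0,0,0],[0,0,0]], jaw=[105,105,105])

```text
clock: 5.65
tcp_pos: [0.6036, 0.0139, 0.2407]
orientation: [-3.137, 0.159, -0.004]
contact_force: [0.1, 0.1, 0.1]
grip_width: 0.0506
```

```bash
python3 - <<'E'
from st import *
go()
E
```

```text
clock 5.65 w 0.050550857684586115 F [0.08 0.06 0.11]
tool axes [[0.9949, -0.1011, 0.0023], [-0.1011, -0.9949, -0.0007], [0.0024, 0.0004, -1.0]]
tcp [0.6036 0.0139 0.2407] tip(173) [0.604  0.014  0.0677]
twist needed /120deg [-0.0003 -0.0011 -0.0001]
shift to M in tool (units) [-0.0043 -0.0004 -0.    ]
A rel stop X,y,z mm [  3.6 -49.2   7.7]
B rel stop X,y,z mm [37.   0.   7.8]
```

Call:
apply_moves(dp=[[0,0,0.03],[0,0,0]], twist=[[0,0,0],[0,0,0]], jaw=[105,105])

```text
clock: 5.85
tcp_pos: [0.6037, 0.0139, 0.237]
orientation: [-3.137, 0.159, -0.004]
contact_force: [-0.5, -1.0, 1.2]
grip_width: 0.0505
```

```bash
python3 - <<'E'
from st import *
go()
f=r.grab_frame('side');pickle.dump(f,open('side3.pkl','wb'))
c=cv2.resize(f['color'][150:250,270:390],None,fx=6,fy=6,interpolation=2);c=np.clip(c*1.6,0,255).astype(np.uint8)
cv2.imwrite('pics/side3.png',c[:,:,::-1])
E
```

```text
clock 5.85 w 0.05049090014217175 F [-0.51 -1.    1.23]
tool axes [[0.9949, -0.1011, 0.0023], [-0.1011, -0.9949, -0.0005], [0.0023, 0.0003, -1.0]]
tcp [0.6037 0.0139 0.237 ] tip(173) [0.6041 0.0139 0.064 ]
twist needed /120deg [-0.0002 -0.0011 -0.0001]
shift to M in tool (units) [-0.0047 -0.0006 -0.    ]
A rel stop X,y,z mm [  3.6 -49.2   3.9]
B rel stop X,y,z mm [37.1  0.   4.1]
```

View pics/side3.png

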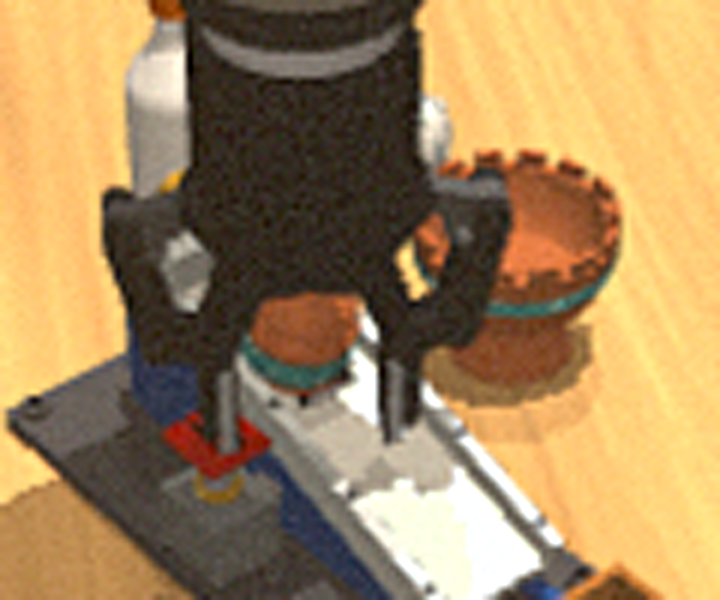

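Call:
apply_moves(dp=[[-0.005,0,0.045],[0,0,0.045],[0,0,0]], twist=[[0,0,0],[0,0,0],[0,0,0]], jaw=[105,105,105])

```text
clock: 6.2
tcp_pos: [0.6036, 0.0141, 0.2296]
orientation: [3.136, -0.161, 0.006]
contact_force: [-2.0, 0.2, 4.2]
grip_width: 0.0505
```

```bash
python3 - <<'E'
from st import *
go()
f=r.grab_frame('side');pickle.dump(f,open('side4.pkl','wb'))
c=cv2.resize(f['color'][150:250,270:390],None,fx=6,fy=6,interpolation=2);c=np.clip(c*1.6,0,255).astype(np.uint8)
cv2.imwrite('pics/side4.png',c[:,:,::-1])
E
```

```text
clock 6.2 w 0.050471000874685805 F [-1.95  0.21  4.17]
tool axes [[0.9948, -0.1022, 0.0037], [-0.1022, -0.9948, 0.0013], [0.0035, -0.0016, -1.0]]
tcp [0.6036 0.0141 0.2296] tip(173) [0.6043 0.0138 0.0566]
twist needed /120deg [ 0.0006 -0.0018 -0.0007]
shift to M in tool (units) [-0.0065 -0.0012 -0.    ]
A rel stop X,y,z mm [  3.8 -49.   -3.6]
B rel stop X,y,z mm [37.3  0.1 -3.3]
```

View pics/side4.png

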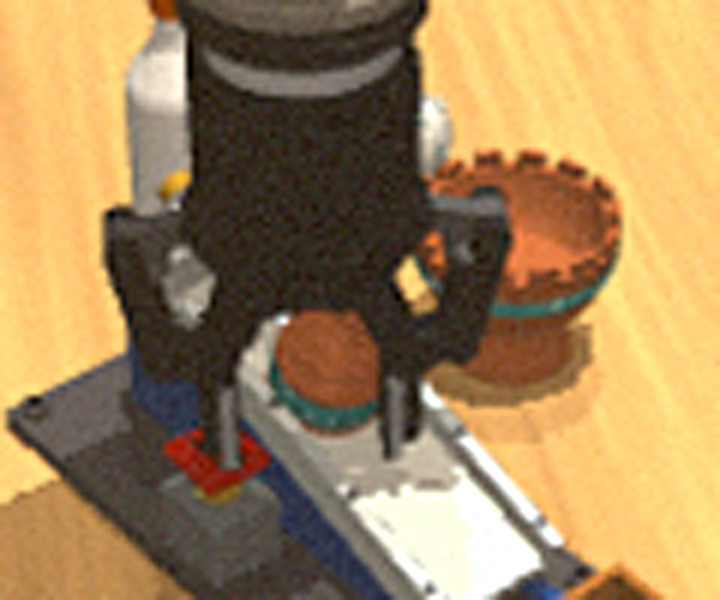

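The pot (crop 330,370) has come out and rests against the catching finger at (392,420). Next I'll take the key to its bottom stop.

Call:
apply_moves(dp=[[0,0,0.025],[0,0,0.025],[0,0,0.02]], twist=[[0,0,0],[0,0,0],[0,0,0]], jaw=[105,105,105])

```text
clock: 6.55
tcp_pos: [0.6038, 0.0149, 0.2292]
orientation: [3.131, -0.162, 0.006]
contact_force: [-7.5, -2.5, 22.9]
grip_width: 0.0503
```

```bash
python3 - <<'E'
from st import *
go()
E
```

```text
clock 6.55 w 0.05031226808287252 F [-7.46 -2.47 22.93]
tool axes [[0.9946, -0.1033, 0.0039], [-0.1033, -0.9946, 0.0059], [0.0033, -0.0063, -1.0]]
tcp [0.6038 0.0149 0.2292] tip(173) [0.6043 0.0138 0.0562]
twist needed /120deg [ 0.0028 -0.0019 -0.0012]
shift to M in tool (units) [-0.0071 -0.0016 -0.    ]
A rel stop X,y,z mm [  3.9 -48.9  -3.9]
B rel stop X,y,z mm [37.3  0.1 -3.7]
```

```bash
python3 - <<'E'
from st import *
for n in('side0','side2','side3','side4','side5'):
    if n=='side5':
        f=r.grab_frame('side');pickle.dump(f,open('side5.pkl','wb'))
    f=load(n)
    hsv=cv2.cvtColor(f['color'],cv2.COLOR_RGB2HSV);P=cloud(f)
    H,S,V=[hsv[...,i].astype(int) for i in range(3)]
    near=(np.hypot(P[...,0]-.572,P[...,1]-.02)<.03)&(f['z_map']>0)
    m=near&((H<6)|(H>173))&(S>180)&(V>80)
    q=P[m]; rel=(q-[.616,.0435,.06]);X=rel@d*1e3;Y=rel@e*1e3
    k=(X>-14)&(X<0)
    print(n,m.sum(),'z',np.percentile(q[:,2],[20,50,80]).round(4),'X',X.min().round(1),X.max().round(1),'Y',Y.min().round(1),Y.max().round(1))
go()
c=cv2.resize(f['color'][150:250,270:390],None,fx=6,fy=6,interpolation=2);c=np.clip(c*1.6,0,255).astype(np.uint8)
cv2.imwrite('pics/side5.png',c[:,:,::-1])
E
```

```text
side0 106 z [0.0713 0.0721 0.073 ] X -15.6 14.7 Y -63.7 -35.7
side2 64 z [0.0713 0.0723 0.0732] X -13.9 13.5 Y -63.2 -36.9
side3 41 z [0.0646 0.0659 0.0667] X -15.1 15.0 Y -63.0 -35.6
side4 40 z [0.0567 0.0579 0.0591] X -15.7 14.7 Y -62.8 -36.5
side5 41 z [0.0574 0.0583 0.0594] X -14.3 15.8 Y -62.4 -36.9
clock 6.6 w 0.050234527412502804 F [-9.16 -0.98 27.14]
tool axes [[0.9947, -0.1032, 0.0039], [-0.1032, -0.9946, 0.006], [0.0033, -0.0064, -1.0]]
tcp [0.6038 0.0149 0.2291] tip(173) [0.6043 0.0138 0.0561]
twist needed /120deg [ 0.0029 -0.0019 -0.0011]
shift to M in tool (units) [-0.0071 -0.0016 -0.    ]
A rel stop X,y,z mm [  3.9 -48.9  -4. ]
B rel stop X,y,z mm [37.3  0.  -3.8]
```

View pics/side5.png

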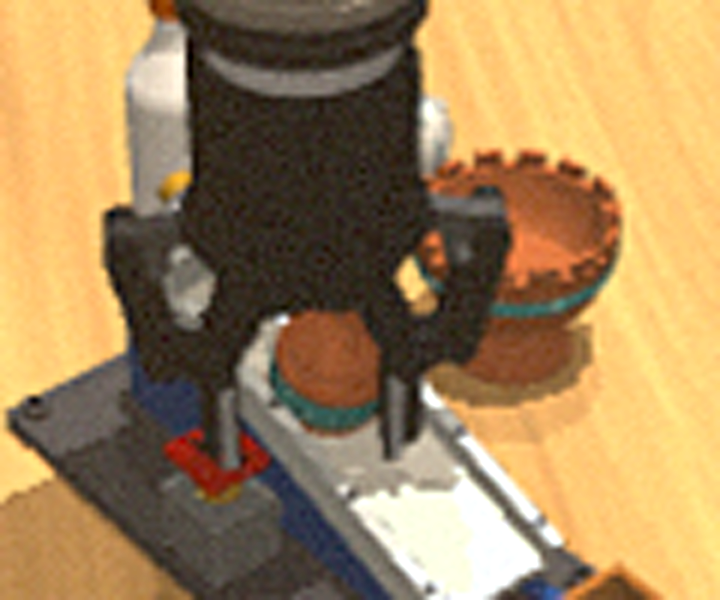

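Call:
apply_moves(dp=[[0,0,0.007],[0,0,0.007],[0,0,0.007],[0,0,0.007],[0,0,0.007]], twist=[[0,0,0],[0,0,0],[0,0,0],[0,0,0],[0,0,0]], jaw=[105,105,105,105,105])

```text
clock: 7.1
tcp_pos: [0.6035, 0.0153, 0.2294]
orientation: [3.128, -0.163, 0.007]
contact_force: [-4.4, -0.6, 12.5]
grip_width: 0.0502
```

```bash
python3 - <<'E'
from st import *
go()
F=[]
for n in('side4','side5','side6','side7'):
    if n in('side6','side7'):
        f=r.grab_frame('side');pickle.dump(f,open(n+'.pkl','wb'))
    f=load(n)
    hsv=cv2.cvtColor(f['color'],cv2.COLOR_RGB2HSV);P=cloud(f)
    H,S,V=[hsv[...,i].astype(int) for i in range(3)]
    near=(np.hypot(P[...,0]-.572,P[...,1]-.02)<.03)&(f['z_map']>0)
    m=near&((H<6)|(H>173))&(S>180)&(V>80)
    print(n,'key z',np.median(P[m][:,2]).round(4),end=' ')
    R=np.zeros_like(m);R[195:225,312:336]=1
    p=R&(H<15)&(S>110)&(V>40);t=R&(H>70)&(H<100)&(S>60);
    print('copper',p.sum(),np.argwhere(p).mean(0).round(2),'teal',t.sum(),np.argwhere(t).mean(0).round(2))
    q=P[p]-[.616,.0435,.06];print('  pot copper X,Y',np.round([np.median(q@d),np.median(q@e)],4))
go()
f=r.grab_frame('top');cv2.imwrite('pics/top7.png',f['color'][:,:,::-1])
c=cv2.resize(f['color'],None,fx=1,fy=1)
c=cv2.resize(load('side7')['color'][150:300,230:430],None,fx=4,fy=4,interpolation=2);c=np.clip(c*1.6,0,255).astype(np.uint8)
cv2.imwrite('pics/side7.png',c[:,:,::-1])
E
```

```text
clock 7.1 w 0.05024372729022019 F [-4.36 -0.62 12.47]
tool axes [[0.9946, -0.104, 0.0052], [-0.1041, -0.9945, 0.0087], [0.0042, -0.0092, -0.9999]]
tcp [0.6035 0.0153 0.2294] tip(173) [0.6043 0.0138 0.0564]
twist needed /120deg [ 0.0042 -0.0025 -0.0016]
shift to M in tool (units) [-0.0065 -0.0018 -0.    ]
A rel stop X,y,z mm [  3.9 -48.9  -3.7]
B rel stop X,y,z mm [37.3 -0.  -3.4]
side4 key z 0.0579 copper 240 [209.38 324.4 ] teal 45 [217.51 322.78]
  pot copper X,Y [ 0.0151 -0.0092]
side5 key z 0.0583 copper 240 [209.48 324.49] teal 43 [217.47 322.91]
  pot copper X,Y [ 0.0154 -0.009 ]
side6 key z 0.0576 copper 243 [209.3  324.54] teal 45 [217.42 322.6 ]
  pot copper X,Y [ 0.0153 -0.0086]
side7 key z 0.0578 copper 247 [209.32 324.51] teal 45 [217.38 322.84]
  pot copper X,Y [ 0.0151 -0.0088]
clock 7.2 w 0.050446054283259316 F [-3.86 -0.34 12.45]
tool axes [[0.9946, -0.1041, 0.0052], [-0.1041, -0.9945, 0.0087], [0.0043, -0.0092, -0.9999]]
tcp [0.6035 0.0153 0.2294] tip(173) [0.6043 0.0137 0.0564]
twist needed /120deg [ 0.0042 -0.0025 -0.0016]
shift to M in tool (units) [-0.0067 -0.002  -0.0001]
A rel stop X,y,z mm [  3.8 -49.   -3.8]
B rel stop X,y,z mm [37.4  0.1 -3.4]
```

View pics/side7.png

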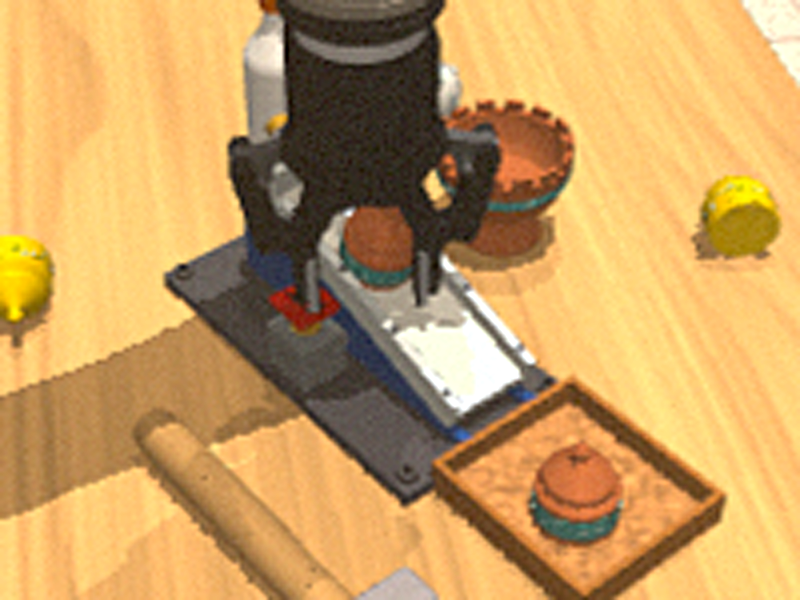

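View pics/top7.png

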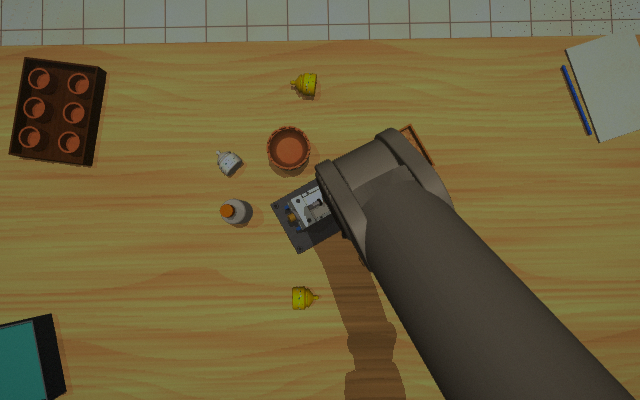

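The side view shows the pot at rest against the catching finger (crop 380,245), and the key is down under the other finger (305,305). The surroundings are unchanged.

```bash
python3 -c "
from bench import r
print(r.hand_in())"
```

```text
the job is handed in; nothing more can be done
None
```

The key is held at its bottom stop under one fingertip, and the copper pot rests on the slide against the other finger. The job was handed in at about 7.2 s of the 32 s allowed.

- **What I did:** I lowered the gripper with the jaws about 50 mm open. One tip was over the red key and the other in the channel, its near edge about 24 mm past the stop. Pressing the key released the pot, which ran onto the waiting finger; I did not grip or lift it.
- **Key:** Its top dropped from about 72 mm to about 58 mm in the depth image, roughly 14 mm, which is the full travel. The vertical push is steady at about 12.5 N; it rose to about 27 N for a moment when the key bottomed, and I eased it off.
- **Pot:** Its position in the image stayed within about 0.2 pixel over the last four side pictures.
- **Surroundings:** By eye, the bottle, bowl, hammer, tray with the finished pot and the look-alikes had not moved in the last pictures. The arm hid the tray and hammer in the top view, so those two were checked only in the side view.
- **Disagreements:** At this opening the fingertips stand about 2 mm short of the nominal 173 mm, by the key height. Force readings at light contact came out below the stated spring force, so I judged the full press by the depth image and the sharp rise in force. About 4 N of sideways force remains on the tool.

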